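Shut and bolt the parts dryer

TASK

Load the green parts dryer for its run using the fingertips only: push its tray of clutch parts fully home, then push the door completely shut, then push the red bolt pin fully across so the bolt lies over the door. Do not grasp or lift anything, keep the parts standing or lying in the tray as they are, leave everything else on the bench where it stands, and finish clear of the dryer.

Things in the scene. Friction and masses are not known exactly. Their poses are not given: they have to be found in the camera images.
- dryer: low green bench-top dryer, fixed, 250 deep, 330 wide, 95 mm high. Origin on the bench under the middle of the tray opening, in the plane of the shut door's inner face; x points into the cabinet, y to its left seen from the robot. Opening: y -115 to +113 mm. Right of it, to y = -205, a fixed control column, its front (x = -12) flush with the shut door's. Roof edge at x = +12 mm.
- tray (a joint): how far the tray is pulled out, m: 0 = fully home (end stop), at most 0.14. It slides along the dryer's x, stays where it is left and resists with about 2 N.
- tray_push (a point): centre of the outer face of the tray's flat aluminium front panel (black rubber patch), 50 mm above the bench; axes as the dryer's. The panel is 205 wide, 8 thick, from 14 to 80 mm above the bench. Fully home its face is at x = +3 mm in the dryer's frame, 9 mm proud of the roof edge, so it can be pushed home from in front. The tray floor is 17 mm above the bench.
- door (a joint): door angle, rad: 0 = shut (end stop), at most 2.15 (swung out to the left, past pointing at the robot). The hinge is vertical at the left of the opening. The door stays where it is left; about 1 N at the rubber patch moves it.
- door_hinge (a point): point on the door's vertical hinge axis, 50 mm above the bench, at x = -6, y = +119 mm in the dryer's frame. At door angle a the door runs from here along (-sin a, -cos a) in the dryer's x, y; its outer face, 6 mm off that line, looks along (-cos a, sin a).
- door_push (a point): centre of the black rubber patch on the door's outer face, 150 mm from the hinge, 50 mm above the bench. The door is a cream panel 222 wide, 12 thick, from 9 to 91 mm above the bench; a small steel keeper for the bolt stands 19 mm out from the outer face 202 to 214 mm from the hinge (look only).
- bolt (a joint): travel of the steel bolt on the front of the control column, m: 0 = drawn back to the right, 0.055 = fully across the door (end stop). It slides along the dryer's +y, stays where it is left and resists with about 1.5 N.
- bolt_pin (a point): centre of the red pin by which the bolt is pushed, 60 mm above the bench: a round bar 14 mm thick, standing level out of the front along the dryer's -x, 45 mm long (22.5 mm either way of this point; reaching from x = -20 to x = -64 mm in the dryer's frame). Push its right-hand (-y) side towards +y.
- disc_t: rusty clutch disc, 144 mm across, 8 thick (hub 18), lying loose in the tray; origin under its centre
- spring_t1: yellow-brown coil spring, 28 across, 42 high, standing loose in the tray's left front; origin under its centre
- spring_t2: the same kind of spring in the tray's right front
- spring_a: coil spring, 28 across, 42 high, standing on the bench to the right in front of the dryer; bystander; origin under its centre
- spring_b: another such spring standing on the bench to the right; bystander
- disc_b: clutch disc, 170 across, 8 thick (hub 18), lying on the bench at the left; bystander
- ring_b: rusty ring, 90 across, 10 high, lying on the bench at the right; bystander
- oil: yellow plastic bottle with red cap, 60 across, 150 high, standing at the right of the bench; bystander
Mind the look-alikes: they are no part of the job. Leave any purple look-alike of the disc_t alone.

How it is judged:
By the outcome, as a careful person would: the job done as asked, in the order asked, and still so for the second after the job is handed in, with the robot touching nothing.
It also fails if it takes over 64 s, if anything falls off the work surface, if the arm or the gripper's body presses on something with over 40 N, if the wrist force passes 120 N, or if a joint passes its speed limit or range.

ROBOT

A 6-joint arm with a two-finger parallel gripper is mounted at the origin on the work surface. World frame = base frame: x ahead of the robot, y to its left, z up, the work surface at z = 0. Lengths are in m, angles in rad, forces in N, time in s.
With the tool pointing down it reaches from about 0.4 to 0.825 m from the base axis. Payload 7 kg.
Tool frame: the origin (TCP) lies on the mounting face of the last link; the fingertips stand 178 mm ahead of it and the grasp point (between the pads) lies 159 mm ahead of it; z points along the fingers, y is the direction in which the jaws open and shut (so a half turn about z gives the same grasp; the last joint's range is limited). The gripper opens to 88 mm and grips with 3 to 60 N. Pads are 19 mm wide; open, the fingers measure 130 mm over their backs; the gripper's body (78 mm by 193 mm) begins 47 mm behind the grasp point.
Start: joints at [1.622, 0.359, 0.012, 0, -1.224, -0.288], TCP at [0.158, 0.656, 0.405] pointing down, gripper open.
Joint ranges: [-3.07, 3.07], [-1.43, 2.12], [-1.02, 1.25], [-3.03, 1.67], [-3.05, -0], [-3.03, 3.03]. Speed limits (rad/s): [2.39, 2.39, 3.01, 3.14, 3.14, 3.14].

INTERFACE

Orientations are given as [roll, pitch, yaw] about the fixed x, y, z axes, in that order (R = Rz(yaw) Ry(pitch) Rx(roll)).
In Python, from station import * gives the robot as it stands.
- The arm moves only by the tool arm_command, never from a script. Its argument "targets" is a list of rows, each a list of 3 entries, a list of its own where there are three numbers: the turn, a rotation vector about the world's x, y, z in rad, then the shift along the world's x, y, z in mm, then the closure, from 0 (fully open) to 1 (shut). In form: [[[wx, wy, wz], [tx, ty, tz], fingers], ...]. A call has 1 to 8 rows; each row shifts and turns the commanded pose from where the row before left it; what a row does not reach is not made up. A row lasts 1/10 s, in which the tool goes at most 50 mm and 8.59 degrees, less where a joint would pass 70% of its speed; a pose out of reach is approached as far as the arm can. A call with a gripper value outside its range is refused whole. The fingers move at their own pace and stop on an object; "squeeze" is the grip in N (left out, the last holds). Time passes only in rows, so rows that do not move let the fingers close. It gives the time, the measured TCP pose, the force and the opening at its end, in the units of the state.
- get_state(): the state, without advancing time (a new reading comes with each control period).
- grab_frame(name): name is "scene" or "top"; returns (picture, depth): 480x640x3 uint8, red, green, blue; 480x640 float32, m along the optical axis (not along the pixel's ray), 0 where there is no reading.
- camera_params(name): a dict with "mtx" (3x3 intrinsics, pixels), "eye" and "orientation" of the camera in the world. Camera axes: x right, y down, z forward; pixel columns grow to the right and rows downward; lengths in m; the calibration is good to about 2 mm. A picture is of the moment at which its call begins. camera_params takes no time and is no camera call.
- job_done(): hands the job in, once; it reports no verdict.
The state is a dict: "t": time; "q": joint angles; "qd": joint speeds; "joint_efforts": joint torques, N m; "eef_pos": TCP position; "ee_rot": TCP orientation; "force": force on the tool from outside, world axes, zero at the start; "moment": the same for the moment, N m; "width": finger opening in m.
Only numpy, scipy, OpenCV 4.12 (cv2) and the standard library are available. Lean on these libraries where they do the work, as an engineer would, in place of code of your own. Each camera call takes 0.05 s, during which the arm holds its last target.

## Working session

There is one attempt and no reset: what is moved stays moved. The work goes in short steps, Python scripts to look and compute and a tool call to move; the robot and the scene stay as the last step left them, time stands still between calls to the robot, and variables do not carry over. Pictures are saved under pics/ and viewed, and the job is handed in when it is done.

Besides the shell and the picture viewer there is one more tool, called after "Request:" as a command line: name --argument value ..., lists and objects as JSON in quotes. arm_command: Moves the arm, as the interface text tells. Its arguments: {"type":"object","properties":{"targets":{"type":"array"},"squeeze":{"type":"number"}},"required":["targets"]}

```bash
mkdir -p pics; ls
python3 - <<'E'
from station import *
import cv2,numpy as np
print(get_state())
for n in("scene","top"):
    p,d=grab_frame(n); cv2.imwrite(f"pics/{n}0.png",p[:,:,::-1]); np.savez(f"{n}0.npz",p=p,d=d); print(n,camera_params(n))
E
```

```text
pics
{'t': 0.0, 'q': array([ 1.62210492e+00,  3.59359991e-01,  1.10562255e-02, -3.16730346e-04,
       -1.22409293e+00, -2.88085738e-01]), 'qd': array([-0.00128708,  0.00052206,  0.00048531, -0.00063333,  0.00193438,
        0.00257145]), 'joint_efforts': array([ 1.17076328e-03, -5.82722104e+01,  2.93057531e+01,  6.99724495e+00,
        7.05740356e-03, -1.55809826e-04]), 'eef_pos': array([0.15830656, 0.65597147, 0.40374472]), 'ee_rot': array([ 3.13997363e+00, -1.69254830e-04, -2.36884873e-01]), 'force': array([0.13352135, 0.42211273, 0.02126276]), 'moment': array([ 0.02759303, -0.03412141,  0.00350251]), 'width': 0.08762145641564863}
scene {'mtx': array([[449.87426583,   0.        , 320.72791534],
       [  0.        , 449.87426583, 231.6303949 ],
       [  0.        ,   0.        ,   1.        ]]), 'eye': array([1.05482525, 0.12434152, 0.88650863]), 'orientation': array([-2.49253603,  0.00808346,  1.85576534])}
top {'mtx': array([[507.25007958,   0.        , 314.62741725],
       [  0.        , 507.25007958, 237.0464925 ],
       [  0.        ,   0.        ,   1.        ]]), 'eye': array([ 0.23422125, -0.05357683,  1.39431161]), 'orientation': array([-2.97048726e+00,  2.89280319e-03, -1.58273817e+00])}
```

View pics/scene0.png

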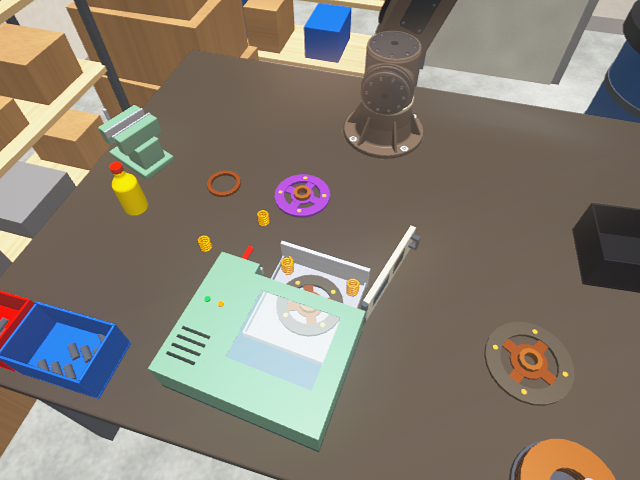

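View pics/top0.png

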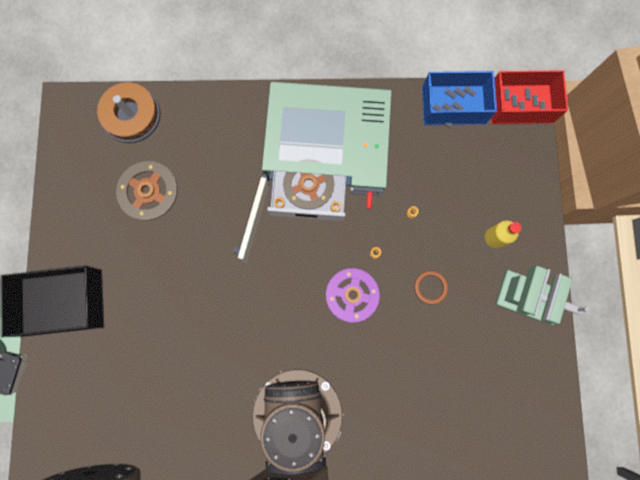

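The top view shows the dryer roof at (265..391, 84..188), the tray out with its black patch at (306,215), the door from about (264,178) to (239,257) and the red pin at (369,199). The look-alikes are the purple disc at (352,295) and the disc on the bench at (146,190). The springs at (412,211) and (376,252) are bystanders. Next I measure.

```bash
cat > h.py <<'E'
import numpy as np,cv2
from scipy.spatial.transform import Rotation as R
from station import camera_params
def cam(n):
    c=camera_params(n); o=np.array(c["orientation"]); return c["mtx"],np.array(c["eye"]),R.from_euler("xyz",o).as_matrix()
def cloud(n,d):
    K,e,Rm=cam(n); v,u=np.mgrid[:480,:640]
    r=np.stack([(u-K[0,2])/K[0,0],(v-K[1,2])/K[1,1],np.ones_like(d)],-1)*d[...,None]
    return r@Rm.T+e
def atz(n,u,v,z):
    K,e,Rm=cam(n); r=Rm@np.array([(u-K[0,2])/K[0,0],(v-K[1,2])/K[1,1],1]); return e+r*(z-e[2])/r[2]
def proj(n,P):
    K,e,Rm=cam(n); c=(np.atleast_2d(P)-e)@Rm; return np.c_[K[0,0]*c[:,0]/c[:,2]+K[0,2],K[1,1]*c[:,1]/c[:,2]+K[1,2]]
E
python3 - <<'E'
from h import *
np.set_printoptions(precision=4,suppress=True)
for n in("scene","top"):
    f=np.load(n+"0.npz");p,d=f["p"],f["d"];P=cloud(n,d)
    hsv=cv2.cvtColor(p,cv2.COLOR_RGB2HSV)
    # roof
    m=(abs(P[...,2]-.095)<.006)&(hsv[...,0]>55)&(hsv[...,0]<90)&(hsv[...,1]>40)&(P[...,0]>.3)&(P[...,1]>-.4)
    m=cv2.morphologyEx(m.astype(np.uint8),cv2.MORPH_CLOSE,np.ones((25,25)))
    k,l,s,_=cv2.connectedComponentsWithStats(m); i=1+np.argmax(s[1:,4]); m=(l==i)
    q=np.array([atz(n,u,v,.095)[:2] for v,u in np.argwhere(m)])
    rr=cv2.minAreaRect((q*1000).astype(np.float32)); print(n,"roof",rr,cv2.boxPoints(rr), np.median(P[m][:,2]))
    red=((hsv[...,0]<6)|(hsv[...,0]>174))&(hsv[...,1]>180)&(hsv[...,2]>120)
    k,l,s,c=cv2.connectedComponentsWithStats(red.astype(np.uint8))
    for j in range(1,k):
        if s[j,4]>15: print("red",c[j],s[j], np.median(P[l==j],0))
    # bench check
    b=P[(abs(P[...,2])<.02)&(d>0)]; print("bench",np.median(b[:,2]))
f0=cv2.imread("pics/top0.png")[70:310,200:440]; cv2.imwrite("pics/topc.png",cv2.resize(f0,None,fx=2.5,fy=2.5,interpolation=cv2.INTER_CUBIC))
f0=cv2.imread("pics/scene0.png")[180:380,150:430]; cv2.imwrite("pics/scenec.png",cv2.resize(f0,None,fx=2.8,fy=2.8,interpolation=cv2.INTER_CUBIC))
E
```

```text
Traceback (most recent call last):
  File "h.py", line 11, in atz
    K,e,Rm=cam(n); r=Rm@np.array([(u-K[0,2])/K[0,0],(v-K[1,2])/K[1,1],1]); return e+r*(z-e[2])/r[2]
           ~~~^^^
  File "h.py", line 5, in cam
    c=camera_params(n); o=np.array(c["orientation"]); return c["mtx"],np.array(c["eye"]),R.from_euler("xyz",o).as_matrix()
ValueError: time passes only in moves, steps and waits
```

```bash
cat > h.py <<'E'
import numpy as np,cv2,functools
from scipy.spatial.transform import Rotation as R
from station import camera_params
@functools.lru_cache(None)
def cam(n):
    c=camera_params(n); o=np.array(c["orientation"]); return c["mtx"],np.array(c["eye"]),R.from_euler("xyz",o).as_matrix()
def cloud(n,d):
    K,e,Rm=cam(n); v,u=np.mgrid[:480,:640]
    r=np.stack([(u-K[0,2])/K[0,0],(v-K[1,2])/K[1,1],np.ones_like(d)],-1)*d[...,None]
    return r@Rm.T+e
def atz(n,u,v,z):
    K,e,Rm=cam(n); r=Rm@np.array([(u-K[0,2])/K[0,0],(v-K[1,2])/K[1,1],1]); return e+r*(z-e[2])/r[2]
def proj(n,P):
    K,e,Rm=cam(n); c=(np.atleast_2d(P)-e)@Rm; return np.c_[K[0,0]*c[:,0]/c[:,2]+K[0,2],K[1,1]*c[:,1]/c[:,2]+K[1,2]]
E
python3 - <<'E'
from h import *
np.set_printoptions(precision=4,suppress=True)
for n in("scene","top"):
    f=np.load(n+"0.npz");p,d=f["p"],f["d"];P=cloud(n,d)
    hsv=cv2.cvtColor(p,cv2.COLOR_RGB2HSV)
    m=(abs(P[...,2]-.095)<.006)&(hsv[...,0]>55)&(hsv[...,0]<90)&(hsv[...,1]>40)&(P[...,0]>.3)&(P[...,1]>-.4)
    m=cv2.morphologyEx(m.astype(np.uint8),cv2.MORPH_CLOSE,np.ones((25,25)))
    k,l,s,_=cv2.connectedComponentsWithStats(m); i=1+np.argmax(s[1:,4]); m=(l==i)
    q=np.array([atz(n,u,v,.095)[:2] for v,u in np.argwhere(m)])
    rr=cv2.minAreaRect((q*1000).astype(np.float32)); print(n,"roof",rr,cv2.boxPoints(rr), np.median(P[m][:,2]))
    red=((hsv[...,0]<6)|(hsv[...,0]>174))&(hsv[...,1]>180)&(hsv[...,2]>120)
    k,l,s,c=cv2.connectedComponentsWithStats(red.astype(np.uint8))
    for j in range(1,k):
        if s[j,4]>15: print("red",c[j],s[j], np.median(P[l==j],0))
    b=P[(abs(P[...,2])<.02)&(d>0)]; print("bench",np.median(b[:,2]))
f0=cv2.imread("pics/top0.png")[70:310,200:440]; cv2.imwrite("pics/topc.png",cv2.resize(f0,None,fx=2.5,fy=2.5,interpolation=cv2.INTER_CUBIC))
f0=cv2.imread("pics/scene0.png")[180:380,150:430]; cv2.imwrite("pics/scenec.png",cv2.resize(f0,None,fx=2.8,fy=2.8,interpolation=cv2.INTER_CUBIC))
E
```

```text
scene roof ((740.8998413085938, -88.05270385742188), (330.7806091308594, 275.8654479980469), 85.01549530029297) [[ 589.1186 -240.8331]
 [ 863.9407 -264.802 ]
 [ 892.6811   64.7277]
 [ 617.8589   88.6966]] 0.09559140300282903
red [115.9055 167.3858] [109 162  14  12 127] [ 0.4705 -0.5477  0.1498]
red [247.2133 252.1733] [242 246  11  13  75] [ 0.5589 -0.1971  0.0665]
red [ 12.1768 312.2916] [  0 291  34  58 967] [ 0.8141 -0.5976  0.0762]
red [  5.2727 365.8182] [  0 361  15  10  55] [ 0.9195 -0.5684  0.0215]
bench 0.0008926010652493543
top roof ((767.270751953125, -213.70774841308594), (59.931888580322266, 136.41534423828125), 87.98233032226562) [[ 698.0503 -241.2537]
 [ 834.3811 -246.0565]
 [ 836.4912 -186.1618]
 [ 700.1604 -181.3589]] 0.0955622895117747
red [535.3914  94.2212] [492  72  75  51 999] [ 0.867  -0.7183  0.0666]
red [504.95 122.1 ] [496 122  19   2  20] [ 0.8001 -0.6022  0.0167]
red [525. 122.] [517 122  17   1  17] [ 0.8001 -0.6609  0.0144]
bench 0.00017279626825650318
```

View pics/topc.png

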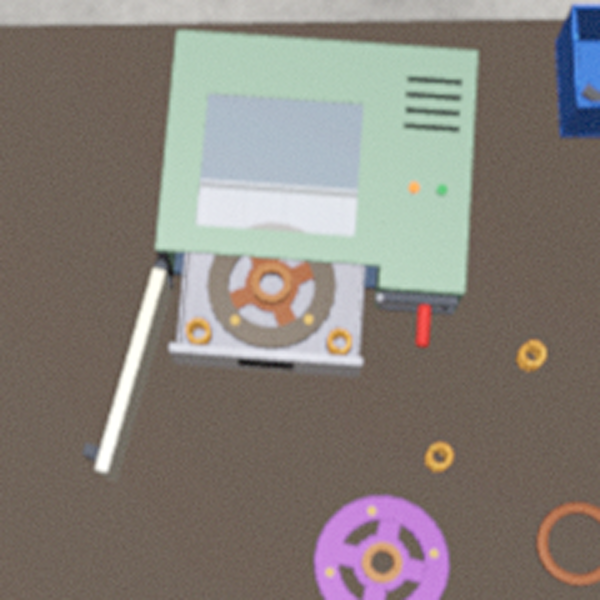

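View pics/scenec.png

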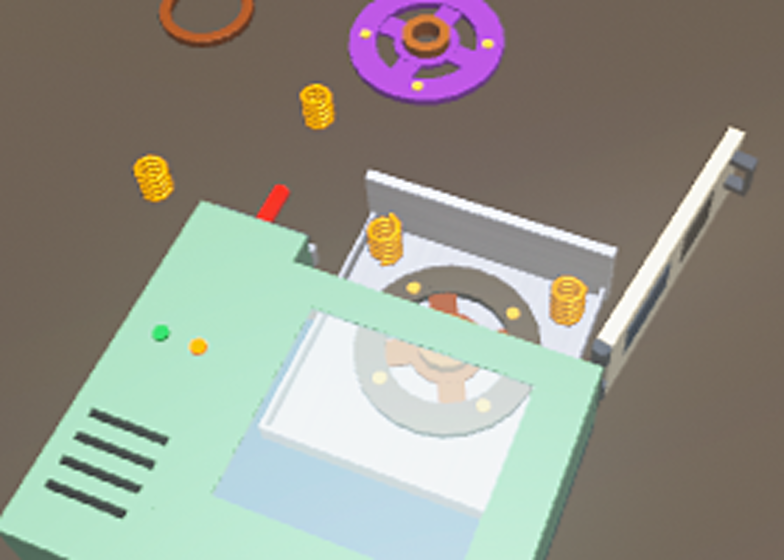

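```bash
cat > fit.py <<'E'
from h import *
from scipy.optimize import least_squares
np.set_printoptions(precision=4,suppress=True)
T=lambda u,v:("top",200+u/2.5,70+v/2.5); S=lambda u,v:("scene",150+u/2.8,180+v/2.8)
obs=[(T(157,251),(.012,.125)),(T(465,293),(-.012,-.205)),(T(379,290),(-.012,-.115)),(T(379,265),(.012,-.115)),(T(478,50),(None,-.205)),(T(177,30),(None,.125)),
(S(202,201),(-.012,-.205)),(S(308,235),(-.012,-.115)),(S(603,369),(.012,.125)),(S(296,263),(.012,-.115))]
def w(p,x,y,z): c,s=np.cos(p[2]),np.sin(p[2]); return np.array([p[0]+c*x-s*y,p[1]+s*x+c*y,z])
def res(p):
    r=[]
    for (n,u,v),(x,y) in obs:
        q=proj(n,w(p,p[3] if x is None else x,y,.095))[0]; r+=[q[0]-u,q[1]-v]
    return np.array(r)
s=least_squares(res,[.6,-.03,-.06,.24],loss="soft_l1"); print(s.x,res(s.x).reshape(-1,2))
p=s.x
c,sn=np.cos(p[2]),np.sin(p[2])
def dry(P): d=np.asarray(P)[:2]-p[:2]; return np.array([c*d[0]+sn*d[1],-sn*d[0]+c*d[1]])*1000
for n,o,z in [("tray pan L",T(170,347),.08),("tray pan R",T(362,361),.08),("tray pan sc",S(367,172),.08),("tray pan sc",S(616,247),.08),
 ("door hinge",T(160,265),.091),("door end",T(103,472),.091),("door end",S(737,131),.091),("pin base",T(425,305),.067),("pin tip",T(423,346),.067),("pin tip sc",S(281,186),.067),
 ("spr a",T(440,455),.042),("spr b",T(532,353),.042),("spr a",S(317,92),.042),("purple",T(382,560),.01),("sprt1",T(198,331),.059),("sprt2",T(340,341),.059),("disc",T(270,283),.035)]:
    a=atz(*o,z); print(n,a,dry(a))
E
python3 fit.py
```

```text
[ 0.6198 -0.0368 -0.0915  0.2634] [[-1.2654 -0.9676]
 [-1.0945  0.3892]
 [-0.68   -1.0029]
 [-0.0712  0.2707]
 [-0.6598  0.3479]
 [-0.3673 -0.4338]
 [-0.4124 -0.6254]
 [-0.5148  0.0304]
 [-0.4601 -0.579 ]
 [-1.3815 -0.8805]]
tray pan L [0.539  0.0704 0.08  ] [-90.2028  99.3618]
tray pan R [ 0.5212 -0.1331  0.08  ] [ -89.304  -104.9838]
tray pan sc [ 0.5197 -0.1308  0.08  ] [ -91.0192 -102.7476]
tray pan sc [0.534  0.0737 0.08  ] [-95.4975 102.1599]
door hinge [0.6261 0.0804 0.091 ] [ -4.3583 117.2294]
door end [0.4047 0.1383 0.091 ] [-230.1975  154.6834]
door end [0.4075 0.1433 0.091 ] [-227.8222  159.8696]
pin base [ 0.585  -0.2032  0.067 ] [ -19.4358 -168.9405]
pin tip [ 0.5397 -0.1997  0.067 ] [ -64.8392 -169.5638]
pin tip sc [ 0.5431 -0.1963  0.067 ] [ -61.7907 -165.9036]
spr a [ 0.425  -0.2171  0.042 ] [-177.442  -197.3711]
spr b [ 0.5361 -0.3211  0.042 ] [ -57.3052 -290.7897]
spr a [ 0.4253 -0.2132  0.042 ] [-177.545  -193.4957]
purple [ 0.3152 -0.1542  0.01  ] [-292.5789 -144.8015]
sprt1 [0.5612 0.0422 0.059 ] [-65.4932  73.2669]
sprt2 [ 0.5482 -0.1112  0.059 ] [-64.46   -80.6232]
disc [ 0.6207 -0.0359  0.035 ] [0.888  0.9483]
```

Fits agree in both views (about 1 px). Dryer origin is (0.620, -0.037), yaw -0.0915. The tray is out by about 97 mm, the door is at about 1.75 rad, and the pin is at y ≈ -168 with the bolt drawn back.

Candidates:
- **Tray patch:** (306,215)
- **Pin:** (369,199), the only red bar there
- **Purple disc:** (352,295), not used
- **Springs:** (376,252) and (412,211), bystanders

Now I move to in front of the tray with the fingers shut.

Request:
arm_command --targets '[[[0,0,0.02],[20,-40,0],1],[[0,0,0.02],[20,-40,0],1],[[0,0,0.02],[20,-40,0],1],[[0,0,0.02],[20,-40,0],1],[[0,0,0.02],[20,-40,0],1],[[0,0,0.02],[20,-40,0],1],[[0,0,0.02],[20,-40,0],1],[[0,0,0],[20,-40,0],1]]' --squeeze 10

```text
t: 0.9
eef_pos: [0.3187, 0.3342, 0.4046]
ee_rot: [3.142, 0.0, -0.096]
force: [1.3, 0.3, 0.9]
width: 0.0292
```

Request:
arm_command --targets '[[[0,0,0],[20,-40,0],1],[[0,0,0],[20,-40,0],1],[[0,0,0],[20,-40,0],1],[[0,0,0],[20,-40,0],1],[[0,0,0],[20,-40,0],1],[[0,0,0],[20,-40,0],1],[[0,0,0],[20,-40,0],1],[[0,0,0],[20,-40,0],1]]'

```text
t: 1.7
eef_pos: [0.4787, 0.0142, 0.4047]
ee_rot: [-3.141, -0.0, -0.097]
force: [0.3, 1.7, 0.2]
width: 0.0007
```

Request:
arm_command --targets '[[[0,0,0],[6,-20,-20],1],[[0,0,0],[5,-19,-40],1],[[0,0,0],[0,0,-40],1],[[0,0,0],[0,0,-40],1],[[0,0,0],[0,0,-30],1],[[0,0,0.005],[0,0,-12],1],[[0,0,0],[0,0,0],1]]'

```text
t: 2.4
eef_pos: [0.4885, -0.0232, 0.2205]
ee_rot: [3.14, 0.005, -0.092]
force: [-0.2, 0.4, -0.4]
width: 0.0005
```

Run:
```python
from station import *
import cv2,numpy as np
s=get_state();print(s['t'],s['eef_pos'],s['ee_rot'],s['force'])
p,d=grab_frame("scene"); cv2.imwrite("pics/s1.png",cv2.resize(p[150:390,130:450,::-1],None,fx=2.4,fy=2.4))
```

```text
2.4 [ 0.4884627  -0.02320222  0.2205137 ] [ 3.13970916  0.0045159  -0.09217211] [-0.24468153  0.35276105 -0.37410742]
```

View pics/s1.png

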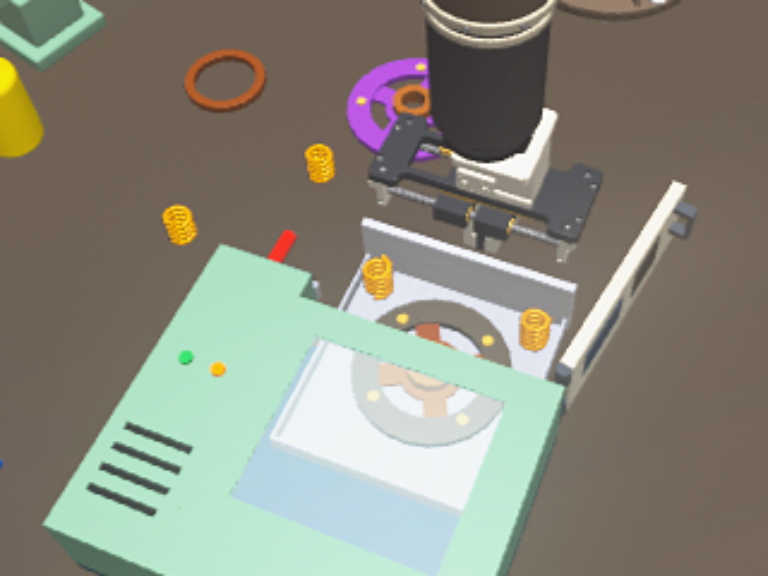

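The gripper is in front of the tray panel with shut fingertips, clear of the door and the roof. Now I push along the dryer's x, slowly at first contact.

Request:
arm_command --targets '[[[0,0,0],[8,-0.7,0],1],[[0,0,0],[6,-0.6,0],1],[[0,0,0],[3,-0.3,0],1],[[0,0,0],[3,-0.3,0],1],[[0,0,0],[3,-0.3,0],1],[[0,0,0],[3,-0.3,0],1],[[0,0,0],[3,-0.3,0],1],[[0,0,0],[3,-0.3,0],1]]'

```text
t: 3.25
eef_pos: [0.5213, -0.026, 0.2226]
ee_rot: [3.141, 0.001, -0.092]
force: [-2.6, 0.7, 1.9]
width: 0.0002
```

Request:
arm_command --targets '[[[0,0,0],[3,-0.3,0],1],[[0,0,0],[4,-0.4,0],1],[[0,0,0],[5,-0.5,0],1],[[0,0,0],[6,-0.5,0],1],[[0,0,0],[6,-0.5,0],1],[[0,0,0],[6,-0.6,0],1],[[0,0,0],[6,-0.5,0],1],[[0,0,0],[6,-0.6,0],1]]'

```text
t: 4.05
eef_pos: [0.5639, -0.0298, 0.2226]
ee_rot: [-3.142, 0.0, -0.092]
force: [-2.4, 2.4, 0.5]
width: 0.0003
```

Request:
arm_command --targets '[[[0,0,0],[6,-0.5,0],1],[[0,0,0],[6,-0.6,0],1],[[0,0,0],[6,-0.5,0],1],[[0,0,0],[6,-0.6,0],1],[[0,0,0],[5,-0.5,0],1],[[0,0,0],[4,-0.3,0],1],[[0,0,0],[3,-0.3,0],1],[[0,0,0],[2,-0.2,0],1]]'

```text
t: 4.85
eef_pos: [0.6016, -0.0334, 0.2226]
ee_rot: [3.142, 0.0, -0.092]
force: [-1.5, 1.8, -0.4]
width: 0.0003
```

Request:
arm_command --targets '[[[0,0,0],[2,-0.2,0],1],[[0,0,0],[2,-0.2,0],1],[[0,0,0],[2,-0.2,0],1],[[0,0,0],[2,-0.1,0],1],[[0,0,0],[1,0,0],1]]'

```text
t: 5.35
eef_pos: [0.6105, -0.0342, 0.2227]
ee_rot: [3.141, 0.0, -0.092]
force: [-1.0, -0.0, -0.9]
width: 0.0005
```

Request:
arm_command --targets '[[[0,0,0],[1,-0.1,0],1],[[0,0,0],[1,-0.1,0],1],[[0,0,0],[1,-0.1,0],1],[[0,0,0],[1,-0.1,0],1]]'

```text
t: 5.75
eef_pos: [0.6121, -0.0343, 0.2226]
ee_rot: [3.141, 0.006, -0.092]
force: [-17.4, 7.3, 13.1]
width: 0.0002
```

Request:
arm_command --targets '[[[0,0,0],[1,-0.1,0],1],[[0,0,0],[0,0,0],1]]'

```text
t: 5.95
eef_pos: [0.6124, -0.0343, 0.2226]
ee_rot: [3.141, 0.007, -0.092]
force: [-17.3, 7.4, 12.4]
width: 0.0005
```

Force rose to 17 N at the expected end-stop position. Back off and check.

Request:
arm_command --targets '[[[0,0,0],[-6,0.5,0],1],[[0,0,0],[-20,2,0],1],[[0,0,0],[-40,4,10],1],[[0,0,0],[-40,4,30],1],[[0,0,0],[-20,20,40],1],[[0,0,0],[-20,30,40],1]]'

```text
t: 6.55
eef_pos: [0.47, 0.0234, 0.3415]
ee_rot: [-3.141, -0.002, -0.093]
force: [2.0, 1.5, 0.4]
width: 0.0003
```

Run:
```python
from station import *
import cv2,numpy as np
s=get_state();print(s['t'],s['eef_pos'],s['ee_rot'],s['force'])
p,d=grab_frame("scene"); cv2.imwrite("pics/s2.png",cv2.resize(p[150:390,130:450,::-1],None,fx=2.4,fy=2.4)); np.savez("scene2.npz",p=p,d=d)
p,d=grab_frame("top"); cv2.imwrite("pics/t2.png",cv2.resize(p[70:310,200:440,::-1],None,fx=2.5,fy=2.5))
```

```text
6.55 [0.46996849 0.02344076 0.34145481] [-3.14146137e+00 -1.64415229e-03 -9.31500108e-02] [2.0447038  1.51992469 0.43173366]
```

View pics/s2.png

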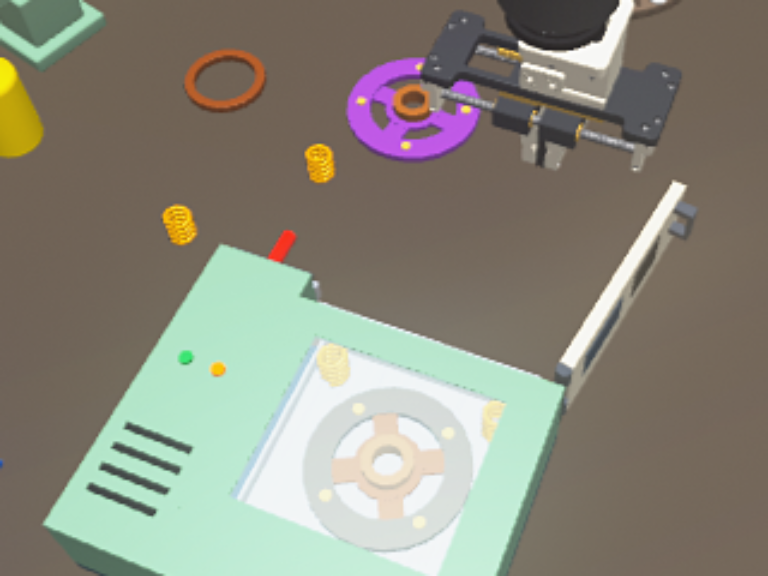

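View pics/t2.png

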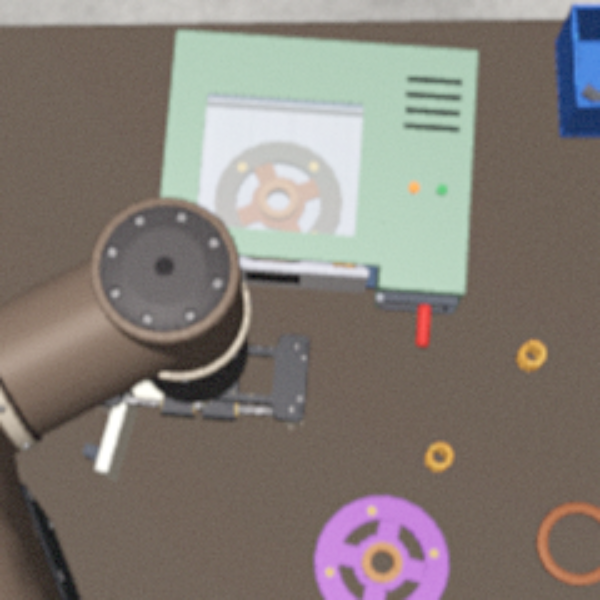

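```bash
cat >> h.py <<'E'
PD=(.6198,-.0368,-.0915)
def dry(P):
    c,s=np.cos(PD[2]),np.sin(PD[2]); d=np.asarray(P)[...,:2]-np.array(PD[:2]); return np.stack([c*d[...,0]+s*d[...,1],-s*d[...,0]+c*d[...,1]],-1)*1000
def wor(x,y):
    c,s=np.cos(PD[2]),np.sin(PD[2]); return np.array([PD[0]*1000+c*x-s*y,PD[1]*1000+s*x+c*y])
E
python3 - <<'E'
from h import *
np.set_printoptions(precision=1,suppress=True)
im=cv2.imread("pics/t2.png"); cv2.imwrite("pics/t2z.png",cv2.resize(im[230:320,230:400],None,fx=4.5,fy=4.5,interpolation=cv2.INTER_CUBIC))
# predicted lines: panel top outer edge home, at y=-40
for x in (3,-5): print(x,[(proj("top",np.r_[wor(x,y)/1000,.08])[0]-[200,70])*2.5 for y in(-50,-100)])
# door path: tool centre (jaw along y, no rotation) & world
for a in np.r_[1.75,np.arange(1.6,-.01,-.2)]:
    n=np.array([-np.cos(a),np.sin(a)]); h=9.5*abs(n[0])+21*abs(n[1])
    # corner contact at patch: corner = -sign(n)*(9.5,21)
    q=np.array([-6,119])+150*np.array([-np.sin(a),-np.cos(a)])+6*n
    r=q+np.sign(n)*np.array([9.5,21]) if 0 else q+n*(h)
    print(round(a,2),q,r,wor(*r))
E
```

```text
3 [array([316.9, 273.2]), array([363.4, 276.7])]
-5 [array([316.3, 280.3]), array([362.9, 283.9])]
1.75 [-152.5  151.6] [-148.5  173.6] [487.7 149.7]
1.6 [-155.8  129.4] [-155.1  150.6] [479.1 127.4]
1.4 [-154.8   99.4] [-158.6  121.4] [472.9  98.6]
1.2 [-148.    70.2] [-156.3   91.7] [472.5  68.8]
1.0 [-135.5   43. ] [-147.8   62.2] [478.3  38.6]
0.8 [-117.8   18.8] [-132.9   34.4] [490.6   9.6]
0.6 [-95.6  -1.4] [-111.9    9.7] [509.2 -16.9]
0.4 [-69.9 -16.8] [-85.5 -10.2] [533.7 -39.2]
0.2 [-41.7 -26.8] [-54.9 -24.1] [562.9 -55.8]
0.0 [-12. -31.] [-21.5 -31. ] [595.6 -65.7]
```

View pics/t2z.png

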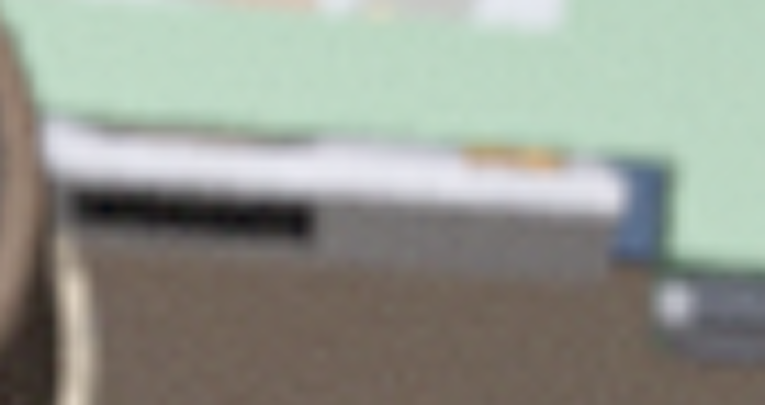

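The tray is home: the panel edge reads about +2 mm (within error), the force was firm, and both springs are still standing. Next the arm goes over the door to its outer side.

Request:
arm_command --targets '[[[0,0,0],[4,30,0],1],[[0,0,0],[4,40,0],1],[[0,0,0],[4,40,0],1],[[0,0,0],[4,40,0],1],[[0,0,0],[5,8,-30],1],[[0,0,0],[0,0,-40],1],[[0,0,0],[0,0,-35],1],[[0,0,0],[0,0,-14],1]]'

```text
t: 7.45
eef_pos: [0.4914, 0.1814, 0.2177]
ee_rot: [3.14, 0.002, -0.092]
force: [-0.3, -0.7, 0.6]
width: 0.0003
```

Run:
```python
from station import *
from h import dry
import cv2,numpy as np
s=get_state();print(s['t'],s['eef_pos'],s['ee_rot'],s['force'],dry(s['eef_pos']))
p,d=grab_frame("scene"); cv2.imwrite("pics/s3.png",cv2.resize(p[150:390,200:520,::-1],None,fx=2.4,fy=2.4))
```

```text
7.45 [0.49140988 0.18137475 0.2176557 ] [ 3.13955114e+00  2.08294581e-03 -9.18710831e-02] [-0.2891723  -0.70332293  0.60330828] [-147.78818092  205.53077403]
```

View pics/s3.png

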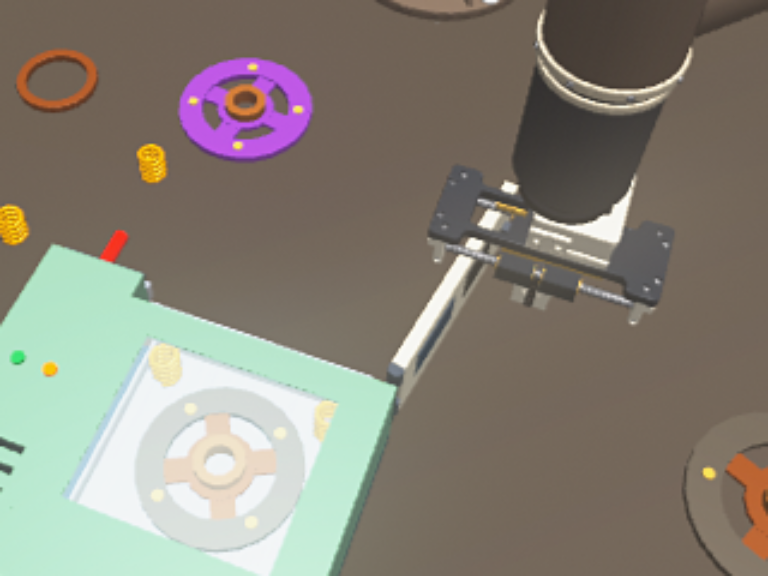

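Fingertips are on the door's outer side near its patch, clear of the keeper. Now the sweep.

Request:
arm_command --targets '[[[0,0,0],[-1,-10,2],1],[[0,0,0],[-1,-8,0],1],[[0,0,0],[-1,-8,0],1],[[0,0,0],[-1,-6,0],1],[[0,0,0],[-3,-7,0],1],[[0,0,0],[-3,-8,0],1],[[0,0,0],[-2,-8,0],1],[[0,0,0],[-2,-10,0],1]]'

```text
t: 8.3
eef_pos: [0.4779, 0.1163, 0.223]
ee_rot: [-3.141, -0.001, -0.091]
force: [1.3, 1.3, 0.7]
width: 0.0008
```

Request:
arm_command --targets '[[[0,0,0],[-2,-10,0],1],[[0,0,0],[-1,-10,0],1],[[0,0,0],[0,-10,0],1],[[0,0,0],[0,-10,0],1],[[0,0,0],[1,-10,0],1],[[0,0,0],[2,-10,0],1],[[0,0,0],[2,-10,0],1],[[0,0,0],[3,-10,0],1]]'

```text
t: 9.1
eef_pos: [0.483, 0.0359, 0.2226]
ee_rot: [3.141, 0.0, -0.092]
force: [0.6, 2.7, 0.8]
width: 0.0008
```

Request:
arm_command --targets '[[[0,0,0],[2,-9,0],1],[[0,0,0],[3,-9,0],1],[[0,0,0],[3,-8,0],1],[[0,0,0],[6,-9,0],1],[[0,0,0],[6,-9,0],1],[[0,0,0],[6,-9,0],1],[[0,0,0],[8,-8,0],1],[[0,0,0],[8,-7,0],1]]'

```text
t: 9.9
eef_pos: [0.5255, -0.032, 0.2226]
ee_rot: [3.141, 0.0, -0.092]
force: [-1.1, 1.9, -0.5]
width: 0.0005
```

Request:
arm_command --targets '[[[0,0,0],[8,-6,0],1],[[0,0,0],[9,-6,0],1],[[0,0,0],[9,-5,0],1],[[0,0,0],[8,-4,0],1],[[0,0,0],[7,-2,0],1],[[0,0,0],[6,-2,0],1],[[0,0,0],[4,-1,0],1],[[0,0,0],[3,-1,0],1]]'

```text
t: 10.7
eef_pos: [0.5792, -0.0582, 0.2226]
ee_rot: [3.142, 0.0, -0.092]
force: [-1.4, 0.0, 1.0]
width: 0.0005
```

Request:
arm_command --targets '[[[0,0,0],[3,-0.5,0],1],[[0,0,0],[3,-0.5,0],1],[[0,0,0],[2,-0.5,0],1],[[0,0,0],[2,-0.5,0],1],[[0,0,0],[2,-0.3,0],1],[[0,0,0],[2,-0.2,0],1]]'

```text
t: 11.3
eef_pos: [0.5931, -0.0607, 0.2227]
ee_rot: [-3.142, -0.0, -0.092]
force: [-0.1, 1.0, -0.6]
width: 0.0002
```

Request:
arm_command --targets '[[[0,0,0],[1,-0.1,0],1],[[0,0,0],[1,-0.1,0],1]]'

```text
t: 11.5
eef_pos: [0.5942, -0.0609, 0.2226]
ee_rot: [3.141, 0.002, -0.092]
force: [-8.4, 3.5, 5.7]
width: 0.0003
```

Request:
arm_command --targets '[[[0,0,0],[1,-0.1,0],1],[[0,0,0],[1,0,0],1],[[0,0,0],[0,0,0],1]]'

```text
t: 11.8
eef_pos: [0.5946, -0.061, 0.2224]
ee_rot: [3.141, 0.006, -0.092]
force: [-12.2, 4.0, 9.4]
width: 0.0003
```

Request:
arm_command --targets '[[[0,0,0],[-6,0.5,0],1],[[0,0,0],[-20,0,10],1],[[0,0,0],[-30,-10,30],1],[[0,0,0],[-10,-40,10],1],[[0,0,0],[-10,-40,0],1],[[0,0,0],[0,-40,0],1],[[0,0,0],[0,-40,0],1]]'

```text
t: 12.5
eef_pos: [0.5208, -0.232, 0.2736]
ee_rot: [3.141, -0.003, -0.091]
force: [0.6, -0.1, -0.5]
width: 0.0005
```

Run:
```python
from station import *
from h import *
s=get_state();print(s['t'],s['eef_pos'],s['ee_rot'],s['force'],dry(s['eef_pos']))
p,d=grab_frame("scene"); cv2.imwrite("pics/s4.png",cv2.resize(p[150:390,130:450,::-1],None,fx=2.4,fy=2.4)); np.savez("scene4.npz",p=p,d=d)
p,d=grab_frame("top"); cv2.imwrite("pics/t4.png",cv2.resize(p[70:310,200:440,::-1],None,fx=2.5,fy=2.5))
for x,y in ((-48,-225),(-48,-196)): print(wor(x,y))
```

```text
12.5 [ 0.52082258 -0.23196174  0.27359552] [ 3.14131371e+00 -2.52776079e-03 -9.10515879e-02] [ 0.5974025  -0.07774064 -0.49840861] [ -80.73098772 -203.38914279]
[ 551.44200911 -256.47290475]
[ 554.09180803 -227.5942177 ]
```

View pics/s4.png

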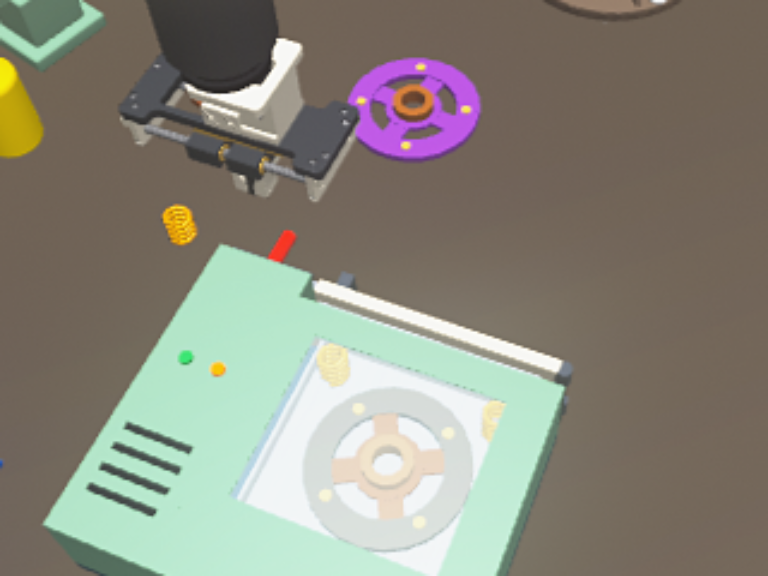

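View pics/t4.png

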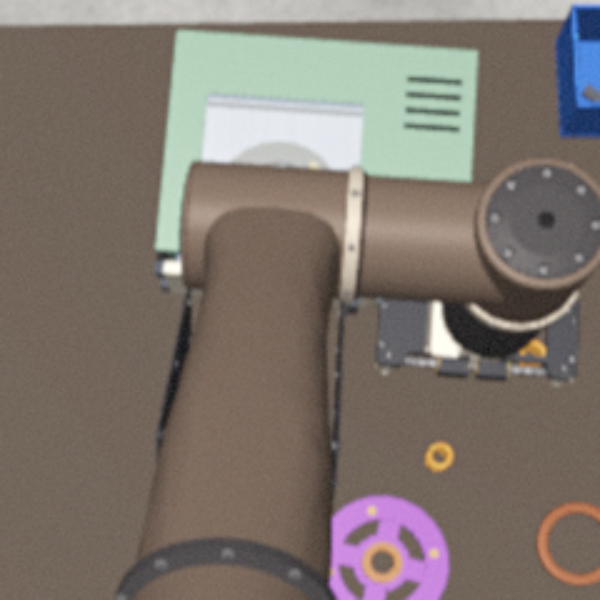

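The door is shut flush with the column (force rose to 12 N at the expected stop), and the keeper is at (345,280). Next I go right of the pin and down.

Request:
arm_command --targets '[[[0,0,0],[12,-13,0],1],[[0,0,0],[18,-13,0],1],[[0,0,0],[0,0,-15],1],[[0,0,0],[0,0,-20],1],[[0,0,0],[0,0,-15],1],[[0,0,0],[0,0,0],1]]'

```text
t: 13.2
eef_pos: [0.5503, -0.2561, 0.2207]
ee_rot: [-3.141, 0.003, -0.092]
force: [-0.2, 0.0, -0.8]
width: 0.0004
```

Request:
arm_command --targets '[[[0,0,0],[0.8,8,0],1],[[0,0,0],[0.7,7,0],1],[[0,0,0],[0.4,4,0],1],[[0,0,0],[0.4,4,0],1],[[0,0,0],[0.4,4,0],1],[[0,0,0],[0.4,4,0],1],[[0,0,0],[0.3,4,0],1],[[0,0,0],[0.4,4,0],1]]'

```text
t: 14.0
eef_pos: [0.5547, -0.2174, 0.2228]
ee_rot: [3.141, -0.0, -0.092]
force: [0.1, -2.0, 0.9]
width: 0.0008
```

Request:
arm_command --targets '[[[0,0,0],[0.5,5,0],1],[[0,0,0],[0.5,5,0],1],[[0,0,0],[0.5,5,0],1],[[0,0,0],[0.5,5,0],1],[[0,0,0],[0.5,5,0],1],[[0,0,0],[0.5,5,0],1],[[0,0,0],[0.4,4,0],1],[[0,0,0],[0.3,3,0],1]]'

```text
t: 14.8
eef_pos: [0.5583, -0.1801, 0.2226]
ee_rot: [-3.142, 0.0, -0.092]
force: [-1.4, -1.0, 0.4]
width: 0.0002
```

Request:
arm_command --targets '[[[0,0,0],[0.2,2,0],1],[[0,0,0],[0.2,2,0],1],[[0,0,0],[0.2,2,0],1],[[0,0,0],[0.1,1,0],1]]'

```text
t: 15.2
eef_pos: [0.5591, -0.1734, 0.2226]
ee_rot: [-3.142, 0.0, -0.092]
force: [-1.8, -1.4, -0.5]
width: 0.0001
```

Request:
arm_command --targets '[[[0,0,0],[0.1,1,0],1],[[0,0,0],[0.1,1,0],1],[[0,0,0],[0.1,1,0],1]]'

```text
t: 15.5
eef_pos: [0.5594, -0.1705, 0.2227]
ee_rot: [-3.142, 0.0, -0.092]
force: [-0.9, -1.9, -1.6]
width: 0.001
```

Request:
arm_command --targets '[[[0,0,0],[0.1,1,0],1],[[0,0,0],[0.1,1,0],1]]'

```text
t: 15.7
eef_pos: [0.5595, -0.1692, 0.2227]
ee_rot: [3.14, 0.0, -0.091]
force: [-0.5, -12.3, -2.3]
width: 0.0007
```

End stop felt at 12 N. One more small press, then withdraw upward and away.

Request:
arm_command --targets '[[[0,0,0],[0.1,1,0],1],[[0,0,0],[0,0,0],1]]'

```text
t: 15.9
eef_pos: [0.5596, -0.169, 0.2227]
ee_rot: [3.139, 0.001, -0.092]
force: [-0.2, -13.6, -2.1]
width: 0.0005
```

Request:
arm_command --targets '[[[0,0,0],[-0.5,-6,0],1],[[0,0,0],[-1,-12,0],1],[[0,0,0],[-10,-8,20],1],[[0,0,0],[-20,0,40],1],[[0,0,0],[-10,0,45],1],[[0,0,0],[-10,-40,25],1],[[0,0,0],[-10,-45,10],1],[[0,0,0],[-10,-45,0],1]]'

```text
t: 16.7
eef_pos: [0.4884, -0.325, 0.366]
ee_rot: [3.14, -0.006, -0.09]
force: [1.5, -0.4, -0.0]
width: 0.0004
```

Request:
arm_command --targets '[[[0,0,0],[-5,-40,0],1],[[0,0,0],[-5,-40,0],1],[[0,0,0],[0,-40,0],1],[[0,0,0],[0,0,0],1]]'

```text
t: 17.1
eef_pos: [0.4775, -0.4478, 0.362]
ee_rot: [3.141, -0.0, -0.095]
force: [-0.5, 0.4, -0.9]
width: 0.0005
```

Run:
```python
from station import *
from h import *
s=get_state();print(s['t'],s['eef_pos'],s['force'],abs(s['qd']).max())
p,d=grab_frame("scene"); cv2.imwrite("pics/s5.png",cv2.resize(p[100:400,80:480,::-1],None,fx=2,fy=2))
p,d=grab_frame("top"); cv2.imwrite("pics/t5.png",cv2.resize(p[70:310,200:440,::-1],None,fx=2.5,fy=2.5))
```

```text
17.1 [ 0.47753954 -0.44783876  0.36204867] [-0.47556235  0.44811997 -0.855659  ] 0.054842168120054983
```

View pics/s5.png

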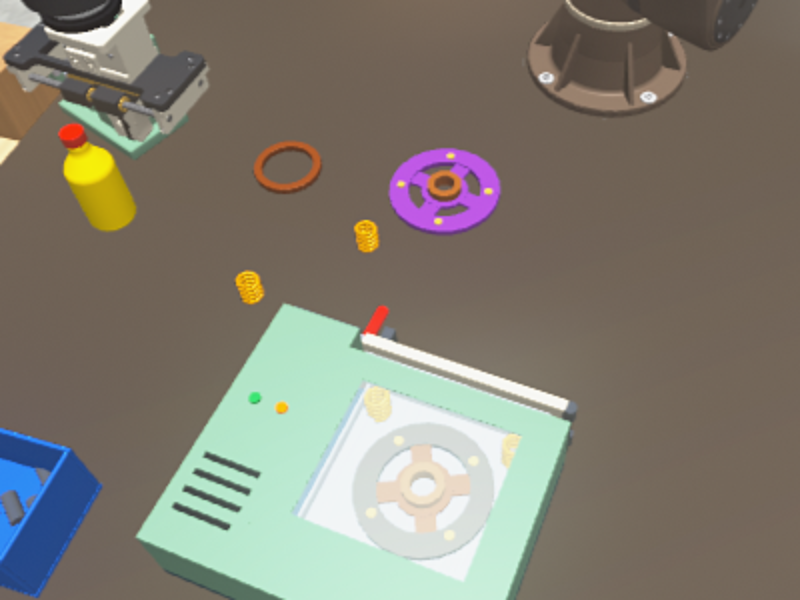

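View pics/t5.png

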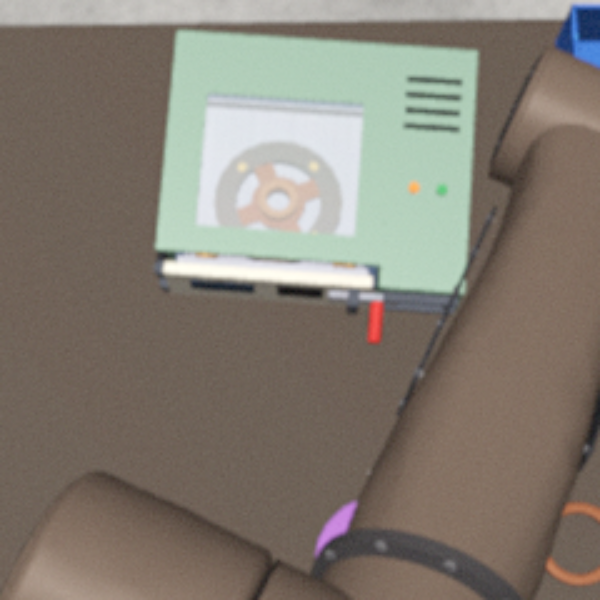

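```bash
python3 -c "
from station import *
print(job_done())"
```

```text
the job is handed in; nothing more can be done
None
```

The dryer is loaded. I pushed the tray home, then the door shut, then the bolt across, using shut fingertips only, and handed the job in at about 17 s.

- **Tray:** it met a firm stop at 17 N. The panel face read about +2 mm against the expected +3 mm, within measuring error. Both tray springs stood and the disc lay flat when I looked afterwards.
- **Door:** it met its stop at 12 N and lies flush with the control column in both views.
- **Bolt:** it met its stop at about 13 N. The pin moved roughly 52–59 mm by my two estimates, against the nominal 55 mm, and the picture shows the bolt across the door and through the keeper.
- **Surroundings:** in the last pictures the two bench springs, the ring, the purple disc and the bottle stand where they were. The bench disc on the left was outside my last crops, but the arm stayed well away from it. The arm is clear of everything, with no contact force.

The stops in x came about 1 mm before my camera fit predicted, which is within the calibration error. No check failed.

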